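# Open the latched spares box on the repair bench

### The job

Open the taller of the two grey steel boxes: pull up the paddle handle in the recess of its lid to trip the latch, raise the lid well past halfway to upright and leave it standing open, with the paddle let go. Keep the low box shut and leave the control module and the glass dispenser standing where they are.

Things in the scene. Friction and masses are not known exactly. Their poses are not given: they have to be found in the camera images.
- tall_box: The taller of two plain grey sheet-steel boxes with bare metal lids, fixed to the bench: 160 mm deep (its x), 180 mm wide (its y), rim 125 mm high, lid top 10 mm above that. Origin: centre of the underside; z up; its front faces -x, roughly towards the robot. At the front middle of the lid is a recess 124 mm wide, 85 mm long, floor 40 mm below the rim, open at the top and at the front edge; in it lies a steel paddle.
- tall_bar (a point): Middle of the round bar, the free front edge of the tall box's paddle: 14 mm thick, 44 mm long along the box's y. Shut, it lies at x = -60, z = 127 mm in the box's frame, flush with the lid. Free space: 40 mm beyond each end, 35 mm below, open in front. Pinched by its ends from straight above, it swivels between the fingers. Its axes, the box's when shut, turn with it about y.
- tall_paddle (a joint): Angle of the tall box's paddle (plate 34 mm wide) against its lid: 0 flat in the recess, grows as the bar is pulled up, stop at 0.6 rad. Its pivot runs along y, 50 mm behind the bar (shut: x = -10, z = 127 mm in the box's frame). A spring returns it (2 to 4 N at the bar). It draws the hidden latch bolt: the lid is free beyond about 0.3 rad (bar 15 mm up), locked below.
- tall_lid (a joint): Angle of the tall box's lid: 0 shut, grows as the front rises, 0.79 is halfway to upright, stop at 1.35 rad. Hinge line along y at x = +80, z = 125 mm in the box's frame. The hinge is stiff, so the lid stays where it is left; raising it by the bar takes 5 to 12 N.
- low_box: The lower of the two grey steel boxes, fixed to the bench: rim 80 mm high, otherwise like the tall one (160 x 180 mm, same lid, recess, paddle and latch). Origin: centre of the underside; its front faces its -x.
- low_lid (a joint): Angle of the low box's lid: 0 shut, grows as its front rises.
- module: Black plastic control-unit housing with a green circuit board, 90 x 140 x 35 mm, two screw ears on its -x side, loose on the bench beyond the boxes. Origin: centre of the underside.
- dispenser: Clear glass solvent dispenser with a steel cap, 60 mm diameter, 128 mm high, standing loose on the bench between the boxes. Origin: centre of the underside.
Things that resemble listed ones, but are neither listed nor needed, are in the scene too. Of the things that look like the dispenser, the middle-sized one is meant.

How it is judged:
By the outcome, as a careful person would: the job done as asked, in the order asked, and still so for the second after the job is handed in, with the robot touching nothing.
It also fails if it takes over 35 s, if anything falls off the work surface, if the arm or the gripper's body presses on something with over 40 N, if the wrist force passes 120 N, or if a joint passes its speed limit or range.

### The arm

A 6-joint arm with a two-finger parallel gripper is mounted at the origin on the work surface. World frame = base frame: x ahead of the robot, y to its left, z up, the work surface at z = 0. Lengths are in mm, angles in rad, forces in N, time in s.
With the tool pointing down it reaches from about 300 to 775 mm from the base axis. Payload 14.6 kg.
Tool frame: the origin (TCP) lies on the centre line of the jaws, within the pads' length; the fingertips stand 8 mm ahead of it and the grasp point (between the pads) lies 11 mm behind it; z points along the fingers, y is the direction in which the jaws open and shut (so a half turn about z gives the same grasp; the last joint's range is limited). The gripper opens to 94 mm and grips with 3 to 60 N. Pads are 16 mm wide; open, the fingers measure 119 mm over their backs; the gripper's body (75 mm by 177 mm) begins 78 mm behind the grasp point.
Start: joints at [-1.225, 0.3, 1.521, -0, 1.321, -0.067], TCP at [220.639, -503.793, 213.446] pointing down, gripper open.
Joint ranges: [-3.03, 3.03], [-0.79, 2.21], [0.23, 2.52], [-1.04, 4.18], [0, 3.07], [-2.55, 2.55]. Speed limits (rad/s): [2.22, 2.22, 2.57, 3.14, 3.14, 3.14].

### API

Orientations are given as [roll, pitch, yaw] about the fixed x, y, z axes, in that order (R = Rz(yaw) Ry(pitch) Rx(roll)).
In Python, from cell import read_state, cams, manip gives the robot as it stands.
- The arm moves only by the shell command python3 -m handwheel 'ROWS' [OPENING] [FORCE]. ROWS is JSON, a list of rows, each a list of 4 numbers: the shift along the tool's x, y, z in m, then the turn about the tool's z in degrees. In form: [[dx, dy, dz, turn], ...]. A call has 1 to 5 rows; each row is the pose to reach, as a shift and turn from the pose measured when the call began, along the tool's axes at that moment; what a row does not reach only later rows make up. A row lasts 1/8 s, in which the tool goes at most 62.5 mm and 10.7 degrees, less where a joint would pass 70% of its speed; a pose out of reach is approached as far as the arm can. A call with a gripper value outside its range is refused whole. OPENING is the closure, from 0 (fully open) to 1 (shut), set as the call begins (- or left out, the last holds). The fingers move at their own pace and stop on an object; FORCE is the grip in N (left out, the last holds). Time passes only in rows, so rows that repeat a pose let the fingers close. It gives the time, the measured TCP pose, the force and the opening at its end, in the units of the state.
- read_state(): the state, without advancing time (a new reading comes with each control period).
- cams.camera(name): name is "scene" or "top" or "wrist"; returns the picture (480x640x3 uint8, red, green, blue); there is no depth.
- cams.get_calibration(name): a dict with "vertical_fov" (degrees; the focal length in pixels is half the picture's height over the tangent of half this angle, whatever the lens; pixels are square), "cx", "cy" (the principal point, pixels), "dist_coeffs" ([k1, k2, p1, p2, k3] as OpenCV has them; the pictures are not rectified), "R" (3x3) and "t" (3): a world point X has camera coordinates R X + t. Camera axes: x right, y down, z forward; pixel columns grow to the right and rows downward; lengths in mm; the calibration is good to about 2 mm. A picture is of the moment at which its call begins: read the wrist's pose just before it. get_calibration takes no time and is no camera call; for the wrist camera it gives the pose at the moment of the call.
- manip.sign_off(): hands the job in, once; it reports no verdict.
The state is a dict: "clock": time; "joints": joint angles; "qd": joint speeds; "effort": joint torques, N m; "eef_pos": TCP position; "eef_rot": TCP orientation; "wrist_force": force on the tool from outside, world axes, zero at the start; "moment": the same for the moment, N m; "finger_gap": finger opening in mm.
Only numpy, scipy, OpenCV 4.12 (cv2) and the standard library are available. Lean on these libraries where they do the work, as an engineer would, in place of code of your own. Each camera call takes 0.05 s, during which the arm holds its last target. There are 200 camera calls.

## Working session

There is one attempt and no reset: what is moved stays moved. The work goes in short steps, Python scripts to look and compute and a shell command to move; the robot and the scene stay as the last step left them, time stands still between calls to the robot, and variables do not carry over. Pictures are saved under pics/ and viewed, about 8 in all and at most 12, crops included, and the job is handed in when it is done.

```bash
mkdir -p pics; ls
cat > h.py <<'E'
import numpy as np, cv2
from cell import read_state, cams, manip
def K(c):
    f=240/np.tan(np.radians(c["vertical_fov"])/2)
    return np.array([[f,0,c["cx"]],[0,f,c["cy"]],[0,0,1.]]), np.array(c["dist_coeffs"],float)
def snap(name,fn):
    c=cams.get_calibration(name); im=cams.camera(name)
    cv2.imwrite(f"pics/{fn}.png",cv2.cvtColor(im,cv2.COLOR_RGB2BGR)); return im,c
def ray(c,uv):
    k,d=K(c); p=cv2.undistortPoints(np.array([[uv]],float),k,d)[0,0]
    R=np.array(c["R"]);t=np.array(c["t"])
    return -R.T@t, R.T@np.array([p[0],p[1],1])
def onz(c,uv,z):
    o,d=ray(c,uv); return o+d*(z-o[2])/d[2]
def proj(c,X):
    k,d=K(c); R=np.array(c["R"]);t=np.array(c["t"],float)
    return cv2.projectPoints(np.array(X,float).reshape(-1,1,3),cv2.Rodrigues(R)[0],t,k,d)[0].reshape(-1,2)
E
python3 - <<'E'
from h import *
import pickle
C={}
for n in("top","scene"):
    im,C[n]=snap(n,n+"0"); print(n,C[n])
pickle.dump(C,open("c.pkl","wb"))
print(read_state())
E
```

```text
pics
top {'vertical_fov': 54.211578007789576, 'cx': 321.0023916471559, 'cy': 236.64769926470044, 'dist_coeffs': array([-0.05953525,  0.        ,  0.        ,  0.        ,  0.        ]), 'R': array([[-0.01800292, -0.99963649,  0.02006941],
       [-0.98952714,  0.01493841, -0.14357184],
       [ 0.14321985, -0.02244394, -0.98943638]]), 't': array([ -2.51504909, 609.07937114, 873.93031371])}
scene {'vertical_fov': 43.91077589318672, 'cx': 318.77292619948497, 'cy': 230.55370450118613, 'dist_coeffs': array([-0.12026149,  0.        ,  0.        ,  0.        ,  0.        ]), 'R': array([[ 0.53145873,  0.84706732, -0.00534555],
       [ 0.56644418, -0.36007083, -0.74127592],
       [-0.62983539,  0.39092961, -0.67117913]]), 't': array([-308.81213043, -276.20120208, 1334.92834392])}
{'clock': 0.1, 'joints': array([-1.22460356e+00,  3.00387892e-01,  1.52152523e+00,  4.84588694e-06,
        1.32067386e+00, -6.66145836e-02]), 'qd': array([ 0.00043182, -0.00125538, -0.00059102,  0.0004301 , -0.0006623 ,
        0.00030172]), 'effort': array([ 2.03560347e-03, -5.32640505e+01, -3.53279185e+01,  7.09517626e-02,
        2.35345087e-02, -7.83254950e-05]), 'eef_pos': array([ 220.56551502, -503.59241896,  212.95558852]), 'eef_rot': array([-3.14060085e+00, -7.08709226e-05,  4.12806116e-01]), 'wrist_force': array([-0.47839686,  0.49136735,  0.05162652]), 'moment': array([-0.02542872,  0.00894737, -0.02872365]), 'finger_gap': 93.88237083408667}
```

View pics/top0.png

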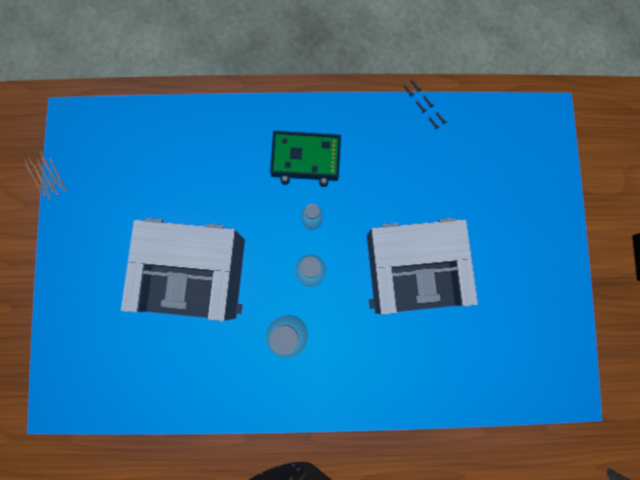

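View pics/scene0.png

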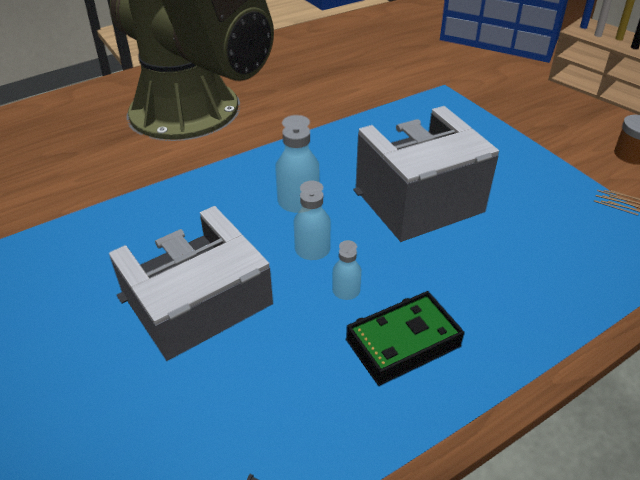

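The top view shows the tall box on the left: lid corners near (135,220), (235,229), (225,321) and (122,309), and bar near (173,305). The scene view confirms it is the taller one, upper right, with its bar near (412,128). The low box is at the right in the top view. The bottles stand between the boxes, and the middle one is at (310,268) in the top view.

Run:
```python
from h import *
import pickle
C=pickle.load(open("c.pkl","rb"));T=C["top"];S=C["scene"]
im=cv2.imread("pics/top0.png");crop=im[200:345,100:345];a=cv2.resize(crop,None,fx=3,fy=3,interpolation=cv2.INTER_CUBIC)
cv2.imwrite("pics/crop1.png",a)
g=im.max(2).astype(int)-0; sat=im.max(2).astype(int)-im.min(2)
m=((sat<25)&(g>165)).astype(np.uint8); m[:, :100]=0;m[:,260:]=0;m[:200]=0;m[340:]=0
n,l,s,c=cv2.connectedComponentsWithStats(m); i=1+s[1:,4].argmax()
h=cv2.convexHull(np.argwhere(l==i)[:,::-1].astype(np.int32)); q=cv2.approxPolyDP(h,6,True)[:,0]; print(q)
for p in q: print(p, onz(T,p,135).round(1))
print('minrect world')
W=np.array([onz(T,p[0],135)[:2] for p in h],np.float32); print(cv2.minAreaRect(W))
print('bar top',onz(T,(173,305),134))
o1,d1=ray(T,(173,304));o2,d2=ray(S,(411,127))
A=np.c_[d1,-d2];st=np.linalg.lstsq(A,o2-o1,rcond=None)[0];print('bar 2view',o1+d1*st[0],o2+d2*st[1])
for p,z in(((287,340),170),((310,267),128),((312,211),90)): print('bottle',onz(T,p,z).round())
```

```text
Traceback (most recent call last):
ValueError: attempt to get argmax of an empty sequence
```

View pics/crop1.png

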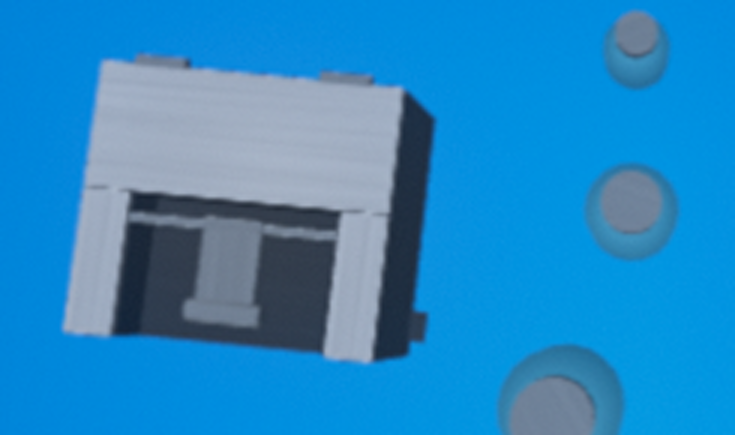

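The crop shows the lid's corners at (104,60), (403,86), (373,361) and (65,331), and the bar's centre at about (222,313). Crop scale is 3, offset (100,200).

Run:
```python
from h import *
import pickle
C=pickle.load(open("c.pkl","rb"));T=C["top"];S=C["scene"]
f=lambda p:(p[0]/3+100-.33,p[1]/3+200-.33)
q=[(104,60),(403,86),(373,361),(65,331)]
W=np.array([onz(T,f(p),135)[:2] for p in q]);print(W.round(1))
print([np.linalg.norm(W[i]-W[(i+1)%4]).round(1) for i in range(4)])
xd=(W[0]+W[1]-W[2]-W[3]);yd=W[0]+W[3]-W[1]-W[2]
print('yaw',np.arctan2(xd[1],xd[0]),np.arctan2(-yd[0],yd[1])); yaw=(np.arctan2(xd[1],xd[0])+np.arctan2(-yd[0],yd[1]))/2
c=W.mean(0);print('centre',c,'bar pred',c-60*np.array([np.cos(yaw),np.sin(yaw)]))
print('bar top',onz(T,f((222,312)),132), [onz(T,f(p),132).round(1) for p in((184,310),(259,318))])
o1,d1=ray(T,f((222,312)));o2,d2=ray(S,(411,127))
st=np.linalg.lstsq(np.c_[d1,-d2],o2-o1,rcond=None)[0];print('bar 2view',o1+d1*st[0],o2+d2*st[1])
for p,z in(((287,340),170),((310,267),128),((312,211),90)): print('bottle',onz(T,p,z).round())
```

```text
[[631.2 320. ]
 [612.9 142.6]
 [453.6 158.7]
 [472.9 337. ]]
[np.float64(178.4), np.float64(160.1), np.float64(179.4), np.float64(159.3)]
yaw -0.10383389767004984 -0.10504231485485602
centre [542.64924705 239.58533716] bar pred [482.97616928 245.84023835]
bar top [482.69515739 246.92005485 132.        ] [array([484.1, 269.1, 132. ]), array([479. , 225.4, 132. ])]
bar 2view [482.76468216 250.11195485 121.04235972] [485.10106152 253.65687785 122.08980019]
bottle [421.  49. 170.]
bottle [543.  10. 128.]
bottle [651.   4.  90.]
```

Two independent checks agree: the lid measures 179 x 160 mm, and the bar found directly matches the one predicted from the lid to about 1 mm. The bar is at (483, 246.5, 127) and the box yaw is -0.105. I'll raise the tool clear of the bottles and go over there, opening to a 64 mm gap.

```bash
python3 -m handwheel '[[0,0,-0.06,0],[0,0,-0.1,0],[0.04,-0.043,-0.1,0],[0.08,-0.086,-0.1,0],[0.12,-0.129,-0.1,0]]' 0.3 20
python3 -m handwheel '[[0.04,-0.043,0,0],[0.08,-0.086,0,0],[0.12,-0.129,0,0],[0.16,-0.172,0,0],[0.2,-0.215,0,0]]'
```

```text
clock: 0.72
eef_pos: [278.9, -335.6, 312.8]
eef_rot: [-3.14, -0.0, 0.412]
wrist_force: [1.2, 0.2, -0.6]
finger_gap: 65.5
clock: 1.35
eef_pos: [376.1, -56.5, 313.1]
eef_rot: [-3.14, -0.0, 0.412]
wrist_force: [0.5, -1.0, 0.8]
finger_gap: 66.0
```

```bash
python3 -m handwheel '[[0.04,-0.043,0,6],[0.08,-0.086,0,12],[0.12,-0.129,0,18],[0.16,-0.172,0,24],[0.2,-0.215,0,29.6]]'
python3 - <<'E'
from h import *
s=read_state();print(s["eef_pos"],s["eef_rot"],s["joints"])
im,c=snap("wrist","w1")
print(proj(c,[[483,246.5,134]]))
import pickle;pickle.dump(c,open("w1.pkl","wb"))
E
```

```text
clock: 1.98
eef_pos: [473.5, 222.6, 313.3]
eef_rot: [-3.141, 0.001, -0.108]
wrist_force: [1.0, -1.2, 0.2]
finger_gap: 65.7
[473.48285983 222.58671985 313.25159584] [-3.14058708e+00  5.09845195e-04 -1.07585501e-01] [3.68867394e-01 1.82263637e-01 1.43689772e+00 1.12872821e-03
 1.52242321e+00 2.04719490e+00]
[[286.9122745  215.10258092]]
```

View pics/w1.png

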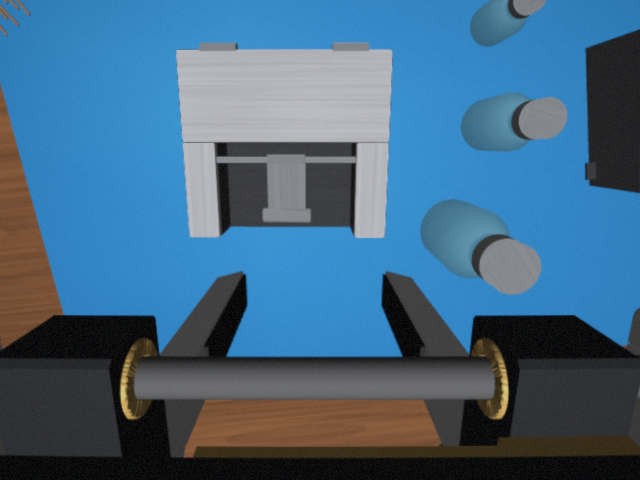

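The bar shows at (287,215), exactly where predicted. Descending.

```bash
python3 -m handwheel '[[0.007,-0.025,0.02,0],[0.007,-0.025,0.07,0],[0.007,-0.025,0.12,0],[0.007,-0.025,0.15,0],[0.007,-0.025,0.15,0]]'
```

```text
clock: 2.65
eef_pos: [482.8, 251.1, 160.1]
eef_rot: [3.141, 0.006, -0.111]
wrist_force: [0.0, -0.8, 0.0]
finger_gap: 65.7
```

```bash
python3 -m handwheel '[[0.001,0.004,0,0],[0.001,0.004,0.02,0],[0.001,0.004,0.044,0],[0.001,0.004,0.044,0]]'
python3 - <<'E'
from h import *
s=read_state();print(s["eef_pos"],s["eef_rot"],s["wrist_force"])
im,c=snap("wrist","w2")
E
```

```text
clock: 3.15
eef_pos: [483.0, 246.8, 116.2]
eef_rot: [3.141, 0.007, -0.111]
wrist_force: [0.5, 0.8, 1.0]
finger_gap: 65.5
[483.01560894 246.75681347 116.24466233] [ 3.14069747  0.00678113 -0.1112518 ] [0.50991278 0.75471579 1.04813347]
```

View pics/w2.png

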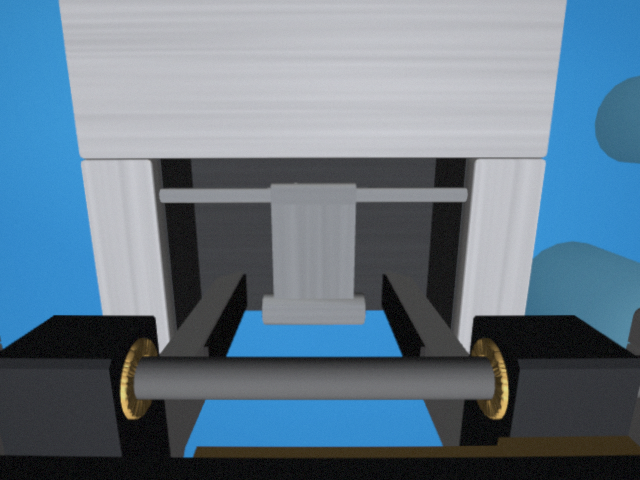

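The bar is centred between the fingers, near (314,310). Closing on it.

```bash
python3 -m handwheel '[[0,0,0,0],[0,0,0,0],[0,0,0,0],[0,0,0,0]]' 0.7 30
python3 - <<'E'
from math import *
# bar shift from shut, for (lid,paddle): tool dx (box x), up
for t,p in[(0,.2),(0,.4),(0,.6)]+[(k*.1,.6) for k in range(1,14)]:
    x=80-90*cos(t)-2*sin(t)*-1-50*cos(t+p); z=90*sin(t)+2*cos(t)-2+50*sin(t+p)
    print(round(t,2),p,round(x+60,1),round(z,1))
E
```

```text
clock: 3.7
eef_pos: [483.8, 247.0, 117.8]
eef_rot: [-3.141, 0.004, -0.111]
wrist_force: [-0.9, -1.5, 6.4]
finger_gap: 43.6
0 0.2 1.0 9.9
0 0.4 3.9 19.5
0 0.6 8.7 28.2
0.1 0.6 12.4 41.2
0.2 0.6 17.4 53.7
0.3 0.6 23.5 65.7
0.4 0.6 30.9 77.0
0.5 0.6 39.3 87.5
0.6 0.6 48.7 97.1
0.7 0.6 59.1 105.7
0.8 0.6 70.2 113.2
0.9 0.6 82.1 119.6
1.0 0.6 94.5 124.8
1.1 0.6 107.4 128.7
1.2 0.6 120.6 131.3
1.3 0.6 134.0 132.6
```

```bash
python3 -m handwheel '[[0.001,0,-0.008,0],[0.003,0,-0.016,0],[0.006,0,-0.023,0],[0.006,0,-0.023,0]]'
python3 -m handwheel '[[0.002,0,-0.007,0],[0.004,0,-0.013,0],[0.008,0,-0.026,0],[0.008,0,-0.026,0]]'
python3 -c "
from h import *
im,c=snap('scene','s2');cv2.imwrite('pics/s2c.png',cv2.cvtColor(cv2.resize(im[50:290,300:620],None,fx=2,fy=2),cv2.COLOR_RGB2BGR))"
```

```text
clock: 4.2
eef_pos: [489.7, 246.3, 141.1]
eef_rot: [-3.142, 0.005, -0.111]
wrist_force: [-4.2, 0.0, -3.7]
finger_gap: 43.3
clock: 4.7
eef_pos: [498.1, 245.4, 168.4]
eef_rot: [-3.141, 0.004, -0.111]
wrist_force: [-6.2, -0.9, -0.3]
finger_gap: 43.3
```

View pics/s2c.png

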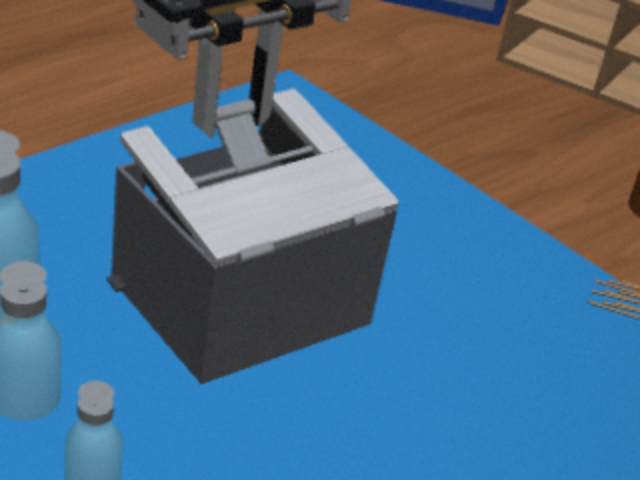

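The lid has come free: the paddle is up and a gap shows along the side at about (180,190). Following the arc.

```bash
python3 -m handwheel '[[0.005,0,-0.010,0],[0.012,0,-0.022,0],[0.020,0,-0.033,0],[0.029,0,-0.043,0],[0.029,0,-0.043,0]]'
```

```text
clock: 5.38
eef_pos: [527.5, 242.2, 212.5]
eef_rot: [-3.14, 0.004, -0.112]
wrist_force: [-8.0, -0.6, 3.9]
finger_gap: 43.3
```

```bash
python3 -m handwheel '[[0.010,0,-0.008,0],[0.021,0,-0.016,0],[0.032,0,-0.023,0],[0.045,0,-0.028,0],[0.045,0,-0.028,0]]'
python3 -m handwheel '[[0.008,0,-0.003,0],[0.016,0,-0.006,0],[0.025,0,-0.008,0],[0.025,0,-0.008,0]]'
python3 -c "
from h import *
im,c=snap('scene','s3');cv2.imwrite('pics/s3c.png',cv2.cvtColor(cv2.resize(im[10:290,270:620],None,fx=2,fy=2),cv2.COLOR_RGB2BGR))"
```

```text
clock: 6.0
eef_pos: [573.3, 237.2, 242.6]
eef_rot: [-3.139, 0.001, -0.112]
wrist_force: [-5.5, -0.9, 6.9]
finger_gap: 42.2
clock: 6.5
eef_pos: [598.6, 234.3, 251.2]
eef_rot: [-3.139, -0.0, -0.112]
wrist_force: [-4.4, 0.3, 0.4]
finger_gap: 41.9
```

View pics/s3c.png

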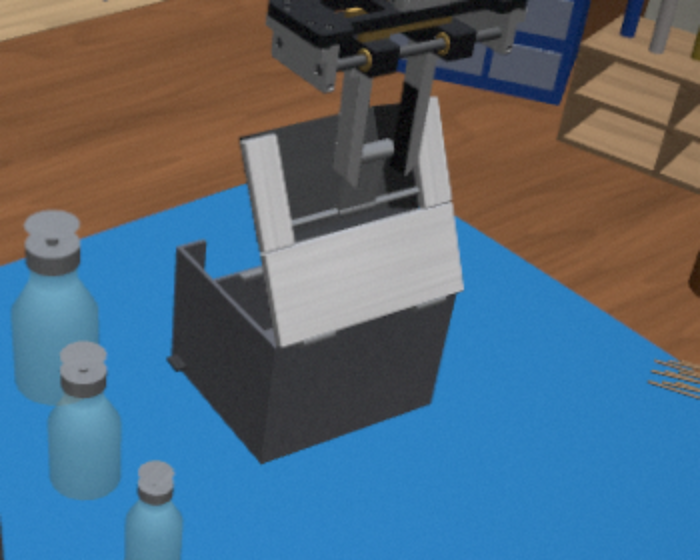

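The lid is well open: its front edge is at crop (241,138) and the bar is still between the fingers at (375,150). I'll measure the lid angle from that corner before letting go.

```bash
cat > ang.py <<'E'
from h import *
def ang(uv,z=0):
    c=cams.get_calibration("scene"); o,d=ray(c,uv)
    yw=-.105; X=np.array([np.cos(yw),np.sin(yw),0]);Y=np.array([-np.sin(yw),np.cos(yw),0])
    C=np.array([542.6,239.6,0]); s=(-90-(o-C)@Y)/(d@Y); p=o+s*d-C
    bx,bz=p@X,p[2]; r=np.hypot(bx-80,bz-125)
    print('x,z,r,angle',bx,bz,r,np.arctan2(bz-125,80-bx))
E
python3 -c "
from ang import *
ang((270+241/2,10+138/2)); ang((270+275/2,10+345/2))"
```

```text
x,z,r,angle 11.957372683974823 272.2856259366727 162.2431962814619 1.1380267730484916
x,z,r,angle 82.0811106905389 128.62621584339877 4.1809643683236 2.09180880729295
```

Lid angle is about 1.14 rad, with radius 162 against the expected 160 mm. Releasing and withdrawing straight up.

```bash
python3 -m handwheel '[[0,0,0,0],[0,0,0,0],[0,0,0,0],[0,0,0,0]]' 0.3
python3 -m handwheel '[[0,0,-0.03,0],[0,0,-0.07,0],[0,0,-0.12,0],[0,0,-0.15,0],[0,0,-0.15,0]]'
python3 -m handwheel '[[-0.05,0,0,0],[-0.1,0,0,0],[-0.15,0,0,0],[-0.2,0,0,0],[-0.2,0,0,0]]'
python3 -c "
from h import *
im,c=snap('scene','s4');print(read_state()['eef_pos'])
cv2.imwrite('pics/s4c.png',cv2.cvtColor(im,cv2.COLOR_RGB2BGR))"
```

```text
clock: 7.05
eef_pos: [598.4, 234.3, 251.3]
eef_rot: [-3.139, -0.001, -0.112]
wrist_force: [-0.2, 1.0, 0.1]
finger_gap: 65.9
clock: 7.68
eef_pos: [598.6, 234.0, 403.5]
eef_rot: [-3.137, -0.005, -0.112]
wrist_force: [-0.5, -0.5, 0.7]
finger_gap: 65.8
clock: 8.3
eef_pos: [397.6, 256.6, 402.4]
eef_rot: [-3.136, -0.005, -0.11]
wrist_force: [0.4, 0.5, 0.5]
finger_gap: 65.8
[398.98607738 256.42915695 402.14958421]
```

View pics/s4c.png

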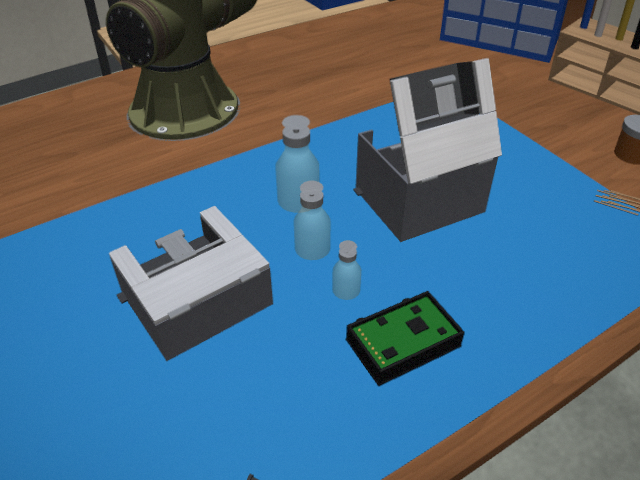

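The lid stands open with its corner still at (390,79), the same as before release. The paddle has sprung back flat at (443,83). The low box, bottles and module are where they were. Handing in.

```bash
python3 -c "
from ang import *
a=cv2.imread('pics/scene0.png').astype(int);b=cv2.imread('pics/s4.png').astype(int)
d=np.abs(a-b).max(2)[180:400,100:470];print('changed px around low box/bottle/module',(d[:, :240]>40).sum(),(d>40).sum())
ang((390,79));s=read_state();print(s['clock'],s['qd'].round(3));print(manip.sign_off())"
```

```text
changed px around low box/bottle/module 0 38
x,z,r,angle 10.630797098836128 271.6558762237371 162.23449800241298 1.1289756511656526
8.35 [-0.025  0.049 -0.037 -0.002  0.003 -0.008]
the job is handed in; nothing more can be done
None
```

The tall box is open and the job is handed in at 8.35 s, with the paddle released and the arm clear of everything.

- **What I did:** I pinched the paddle bar by its ends from above and pulled it up to trip the latch. I then led the lid round its arc, let go and drew the arm off.
- **Lid:** After release it measured about 1.13 rad in the scene camera, against 1.14 before, so it stayed put. The halfway mark is 0.79.
- **Paddle:** The last picture shows it sprung back flat in its recess.
- **Other things:** There was no image change over the low box or the dispenser. The 38 changed pixels were to the right of these. They are probably the tall box itself, whose edge lies in the region I compared, but I did not trace them. In the last picture the module stands where it was.
- **Forces:** Wrist forces read after each move stayed below about 10 N.
- **Disagreements:** The first descent ended about 5 mm off sideways and was corrected before gripping. The finger gap shrank from 43.6 to 41.9 mm near the end of the lift, so the bar may have slipped slightly in the pads, but it stayed held.

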